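Set the rivet in a bag stiffener on the hand press

TASK

Lay the long white stiffener plate, rivet up, on the hand press's platform with its long edge flush against the back gauge and its rivet centred under the upper die. Then push the press lever all the way down to its stop and keep it down: your program finishes while the fingers are still holding the lever fully down, with the die clamped on the rivet. Leave everything else on the bench where it is.

Things in the scene. Friction and masses are not known exactly. Their poses are not given: they have to be found in the camera images.
- plate: White plastic stiffener plate, 50 x 240 x 6 mm, about 75 g, lying on the mat left or right of the press. Origin: centre of its underside; x across its 50 mm width, y along its length (within 0.45 rad of world y), z up. A steel rivet stub 12 mm across stands 4 mm proud of its top, over the origin. Same both ways round.
- press: Grey cast bench hand press, bolted down. Origin: on the table under the die axis; +x to its back, the open throat faces -x, roughly to the robot (within 0.3 rad). Work platform: top at z = 40 mm, x -45 to +37, y -70 to +70 mm. Column 40 mm wide from x = 52 mm back; head 44 mm wide from x = -27 mm back, z 114 to 219 mm. Foot 120 mm wide, 18 mm high. The lever overhangs the throat at y = 0.
- upper_die: Steel upper die, 16 mm across, in the die axis. Origin: centre of its lower face, 25 mm above the platform with the lever up, 15 mm above the rivet of a seated plate. The lever drives it down 28 mm per rad; it meets the rivet at about 0.54 rad, then gives on a stiff spring, pressing with about 12 N when the lever is on its stop.
- gauge_mid (a point): Foot of the back gauge's front face, at its middle (press x = 25, y = 0, z = 40 mm). The gauge is a steel bar on the platform, 90 mm long along press y, 12 mm high. A plate flush to it, centred, has its origin on the die axis (press x = 0, y = 0, z = 40 mm), its length along press y, and overhangs the platform by 50 mm at each end.
- lever_pivot (a point): Axis of the lever's pivot pin (press frame x = 30, y = 0, z = 205 mm).
- lever_grip (a point): Middle of the lever's black round hand grip (28 mm across), on its axis, 170 mm from the pivot; the grip ends 226 mm from the pivot. Lever up: it slopes 0.62 rad above level towards press -x, this point at press x = -108, z = 304 mm. On its stop: almost level, this point at x = -140, z = 200 mm.
- press_lever (a joint): Lever angle, rad: 0 up (its rest), 0.65 fully down on its stop. A return spring lifts it again if let go: pushing straight down at lever_grip takes about 4 N at first and about 10 N at the stop.
- weight: black steel pattern weight, 115 x 65 x 42 mm block with a knob on top; origin under its centre. Leave it.
- offcut: offcut of the same white plastic, 85 x 50 x 6 mm, no rivet; origin under its centre. Not part of the job.
- awl: hand tool like a screwdriver, 170 mm long, lying. Leave it.
- rivet_tray: grey divided tray, 110 x 170 x 35 mm, open top. Leave it.
- core: cardboard tube 60 mm across, 130 mm tall, standing. Leave it.
- cone: cone of thread, 72 mm across the foot, 140 mm tall. Leave it.
- mallet: hammer 260 mm long, lying at the far side. Leave it.
- bottle: red drinking bottle, 68 mm across, 190 mm tall. Leave it.
Not all that is in view belongs to the job. There is more than one size of the plate; the one meant has the size given above.

How it is judged (in metres and radians):
On the way, in this order (a step that is already met when the one before it is completed fails the run):
1. the plate lies on the platform, flush against the back gauge with its rivet under the die, while the lever is still up (x of plate in the frame of press between -0.0025 and 0.003 m and y of plate in the frame of press between -0.006 and 0.006 m and z of plate in the frame of press between 0.037 and 0.043 m and angle between the y axis of plate and the y axis of press, either way round below 0.035 rad and angle between plate's own z axis and vertical below 0.05 rad and value of joint press_lever below 0.15 rad and linear speed of plate below 0.01 m/s), for 0.3 s.
2. the lever is down on its stop with the die clamped on the rivet (x of plate in the frame of press between -0.0025 and 0.003 m and y of plate in the frame of press between -0.006 and 0.006 m and z of plate in the frame of press between 0.037 and 0.043 m and angle between the y axis of plate and the y axis of press, either way round below 0.035 rad and angle between plate's own z axis and vertical below 0.05 rad and value of joint press_lever above 0.61 rad and contact force between upper_die and plate above 6 N), for 0.3 s.
At the end, for the whole second after the job is handed in: For the last second the fingers push the lever (over 4 N) and hold it at 0.61 rad or more; the die clamps the rivet with over 6 N; the plate lies flat, flush to the gauge (2.5 mm, 2 degrees), rivet within 6 mm of the die axis sideways, no finger on the plate (all of step 2 and contact force between press and the fingers above 4 N and contact force between plate and the fingers below 0.1 N); the arm keeps its last pose, push and grip.
It fails at once if another thing on the bench is pushed more than 40 mm from its place (distance of any of weight, offcut, awl, rivet_tray, core, cone, mallet, bottle from where it was at the start of the episode above 0.04 m).
It also fails if it takes over 64 s, if anything falls off the work surface, if the arm or the gripper's body presses on something with over 40 N, if the wrist force passes 120 N, or if a joint passes its speed limit or range.

ROBOT

A 7-joint arm with a two-finger parallel gripper is mounted at the origin on the work surface. World frame = base frame: x ahead of the robot, y to its left, z up, the work surface at z = 0. Lengths are in m, angles in degrees, forces in N, time in s.
With the tool pointing down it reaches from about 0.425 to 0.95 m from the base axis. Payload 4.7 kg.
Tool frame: the origin (TCP) lies on the centre line of the jaws, within the pads' length; the fingertips stand 17 mm ahead of it and the grasp point (between the pads) lies 2 mm behind it; z points along the fingers, y is the line along which they close (so a half turn about z gives the same grasp; the last joint's range is limited). The gripper opens to 87 mm and grips with 3 to 60 N. Pads are 19 mm wide; open, the fingers measure 117 mm over their backs; the gripper's body (75 mm by 190 mm) begins 51 mm behind the grasp point.
Start: joints at [72.141, 26.849, -2.785, 87.806, 1.381, 65.374, -4.715], TCP at [0.188, -0.648, 0.24] pointing down, gripper open.
Joint ranges: [-148.3, 148.3], [-19.14, 114.17], [-79.39, 73.82], [5.75, 140.21], [-59.74, 239.74], [12.07, 113.84], [-152.46, 152.46]. Speed limits (degrees/s): [147.25, 147.25, 180, 180, 180, 180, 180].

INTERFACE

Orientations are given as a 3x3 rotation matrix whose columns are the frame's x, y, z axes.
In Python, from workcell import manip gives the robot as it stands. The module is installed in compiled form; this text tells all that it offers.
- The arm moves only by the tool jog_arm, never from a script. Its argument "motion" is a list of rows, each an object with "dp": the shift along the tool's x, y, z each as a share of 100 mm, from -1 to 1, a list of three; "twist": the turn about the tool's z as a share of 360 degrees, from -1 to 1. In form: [{"dp": [dx, dy, dz], "twist": twist}, ...]. A call has 1 to 20 rows; each row is the pose to reach, as a shift and turn from the pose commanded when the call began, along the tool's axes at that moment, turning the shorter way round; what a row does not reach only later rows make up. A row lasts 1/12 s, in which the tool goes at most 41.7 mm and 7.16 degrees, less where a joint would pass 70% of its speed; a pose out of reach is approached as far as the arm can. A call with a number of a shift or a turn outside -1 to 1 is refused whole. A call with a gripper value outside its range is refused whole. "claw" is the closure, from -1 (fully open) to 1 (shut), set as the call begins (left out, the last holds). The fingers move at their own pace and stop on an object; "newtons" is the grip in N (left out, the last holds). Time passes only in rows, so rows that repeat a pose let the fingers close. It gives the time, the measured TCP pose, the force, the opening and the grip force at its end, in the units of the state.
- manip.read_state(): the state, without advancing time (a new reading comes with each control period).
- manip.read_camera(name): name is "side" or "top"; returns a dict with "frame" (400x640x3 uint8, blue, green, red), "z_map" (400x640 float32, m along the optical axis (not along the pixel's ray), 0 where there is no reading), "fx", "fy", "cx", "cy" (pixels), "D" ([k1, k2, p1, p2, k3] as OpenCV has them; the pictures are not rectified), "rvec" (rotation vector, rad) and "tvec" (3), from world to camera coordinates, as OpenCV has them. Camera axes: x right, y down, z forward; pixel columns grow to the right and rows downward; lengths in m; the calibration is good to about 2 mm. A picture is of the moment at which its call begins.
- manip.hand_in(): hands the job in; it is judged then, once.
Trained networks look in the newest picture that a camera, given by its name, has taken for a name from the list of things; names that differ only in an ending like _2 or _b are one class to them, and where a whole thing is asked for, a point or a joint stands for the part that bears it (a point fixed in the world has none). Each returns a list of dicts, best first, with "p" (0 to 1); they miss things now and then, are a little off and sometimes report something else, mostly with a low value. They report only what shows in the picture. A call takes as long as a camera call. They do not tell look-alikes from the thing itself.
- manip.spot_in(camera, query): "at" ([row, column] in pixels, amid what is visible of it).
- manip.outline_of(camera, query): "region" (400x640 bool, what is visible of it) and "at" ([row, column] in pixels, amid what is visible of it).
The state is a dict: "t": time; "joints": joint angles; "qd": joint speeds; "effort": joint torques, N m; "tool_pos": TCP position; "tool_rot": TCP orientation; "contact_force": force on the tool from outside, world axes, zero at the start; "wrist_torque": the same for the moment, N m; "finger_gap": opening from 0.0 (shut) to 1.0 (fully open); "grasp_force": force on a finger pad.
Only numpy, scipy, OpenCV 4.12 (cv2) and the standard library are available. Lean on these libraries where they do the work, as an engineer would, in place of code of your own. Each camera call takes 0.05 s, during which the arm holds its last target. There are 200 camera calls.

## Working session

There is one attempt and no reset: what is moved stays moved. The work goes in short steps, Python scripts to look and compute and a tool call to move; the robot and the scene stay as the last step left them, time stands still between calls to the robot, and variables do not carry over. Pictures are saved under pics/ and viewed, at most 10 in all, crops included, and the job is handed in when it is done.

Besides the shell and the picture viewer there is one more tool, called in YAML: its name, and indented under it one key for each argument. jog_arm: Moves the arm, as the interface text tells. Shift numbers are shares of 100 mm and turn numbers shares of 360 degrees, none past 1 either way. Its arguments: {"type":"object","properties":{"motion":{"type":"array","items":{"type":"object","properties":{"dp":{"type":"array","items":{"type":"number","minimum":-1,"maximum":1}},"twist":{"type":"number","minimum":-1,"maximum":1}}}},"claw":{"type":"number"},"newtons":{"type":"number"}},"required":["motion"]}

```bash
mkdir -p pics
cat > h.py <<'E'
import numpy as np, cv2
from workcell import manip
def cam(n):
    c=manip.read_camera(n); c['K']=np.array([[c['fx'],0,c['cx']],[0,c['fy'],c['cy']],[0,0,1.]])
    c['R']=cv2.Rodrigues(np.array(c['rvec'],float))[0]; c['t']=np.array(c['tvec'],float).ravel(); c['D']=np.array(c['D'],float); return c
def cloud(c):
    v,u=np.mgrid[0:400,0:640]; p=np.stack([u.ravel(),v.ravel()],1).astype(float)
    n=cv2.undistortPoints(p[:,None],c['K'],c['D'])[:,0]; z=c['z_map'].ravel()
    P=np.c_[n*z[:,None],z]; W=(P-c['t'])@c['R']; W[z==0]=np.nan; return W.reshape(400,640,3)
def ray(c,u,v,z):
    n=cv2.undistortPoints(np.array([[[u,v]]],float),c['K'],c['D'])[0,0]
    o=-c['R'].T@c['t']; d=c['R'].T@np.r_[n,1]; return o+d*(z-o[2])/d[2]
def proj(c,P): return cv2.projectPoints(np.array(P,float).reshape(-1,3),np.array(c['rvec'],float),c['t'],c['K'],c['D'])[0][:,0]
E
cat > a.py <<'E'
from h import *
ims=[]
for n in('top','side'):
    c=cam(n); cv2.imwrite(f'pics/{n}0.png',c['frame']); W=cloud(c); print(n,'campos',-c['R'].T@c['t'])
    for q in('plate','press','upper_die','gauge_mid','lever_grip','offcut','weight','awl','rivet_tray','core','cone','mallet','bottle'):
        for r in manip.outline_of(n,q)[:3]:
            if r['p']<.3: continue
            m=r['region']; w=W[m]; w=w[~np.isnan(w[:,0])]
            print(q,round(r['p'],2),np.round(r['at']),m.sum(),np.median(w,0).round(3) if len(w) else '', np.percentile(w,[2,98],axis=0).round(3).tolist() if len(w) else '')
print({k:manip.read_state()[k] for k in('t','tool_pos','tool_rot','finger_gap','contact_force')})
E
python3 a.py
```

```text
top campos [ 0.44326729 -0.00857299  1.70492194]
plate 0.98 [271. 236.] 1604 [0.304 0.277 0.008] [[0.16, 0.214, -0.0], [0.452, 0.341, 0.017]]
plate 0.9 [211. 235.] 910 [0.528 0.291 0.006] [[0.506, 0.174, -0.002], [0.554, 0.405, 0.015]]
press 0.58 [186. 302.] 1920 [0.607 0.035 0.047] [[0.468, -0.03, 0.009], [0.703, 0.1, 0.338]]
gauge_mid 0.71 [204. 296.] 451 [0.523 0.046 0.297] [[0.457, 0.024, 0.038], [0.641, 0.071, 0.342]]
gauge_mid 0.63 [186. 304.] 1907 [0.606 0.035 0.047] [[0.465, -0.03, 0.011], [0.702, 0.099, 0.338]]
lever_grip 0.68 [208. 296.] 502 [0.526 0.046 0.292] [[0.454, 0.024, -0.0], [0.638, 0.071, 0.342]]
offcut 0.71 [246. 328.] 307 [ 0.406 -0.052  0.006] [[0.37, -0.089, -0.001], [0.438, -0.016, 0.014]]
offcut 0.54 [144. 380.] 670 [ 0.78  -0.243  0.023] [[0.737, -0.339, -0.004], [0.813, -0.092, 0.032]]
weight 0.72 [217. 401.] 601 [ 0.505 -0.324  0.042] [[0.453, -0.367, 0.013], [0.561, -0.287, 0.063]]
awl 0.59 [257. 297.] 137 [0.359 0.052 0.023] [[0.324, 0.034, 0.015], [0.399, 0.07, 0.031]]
rivet_tray 0.63 [148. 244.] 1503 [0.755 0.265 0.007] [[0.701, 0.176, -0.004], [0.81,
[... 1756 characters left out ...]
[[0.657, 0.395, 0.001], [0.706, 0.452, 0.139]]
mallet 0.68 [179. 310.] 64 [ 0.777 -0.26   0.019] [[0.77, -0.331, 0.008], [0.819, -0.215, 0.029]]
mallet 0.61 [168. 322.] 518 [0.508 0.064 0.299] [[0.451, 0.039, 0.215], [0.629, 0.074, 0.341]]
bottle 0.94 [179. 343.] 643 [ 0.662 -0.269  0.069] [[0.641, -0.293, 0.004], [0.695, -0.25, 0.19]]
{'t': 1.4, 'tool_pos': array([ 0.18839188, -0.64817114,  0.23957454]), 'tool_rot': array([[ 9.60279559e-01,  2.79039719e-01,  6.81467387e-05],
       [ 2.79039721e-01, -9.60279560e-01, -3.22937454e-05],
       [ 5.64286826e-05,  5.00266705e-05, -9.99999997e-01]]), 'finger_gap': 1.000662739668686, 'contact_force': array([-0.72305942,  0.03956271, -0.26460253])}
```

View pics/top0.png

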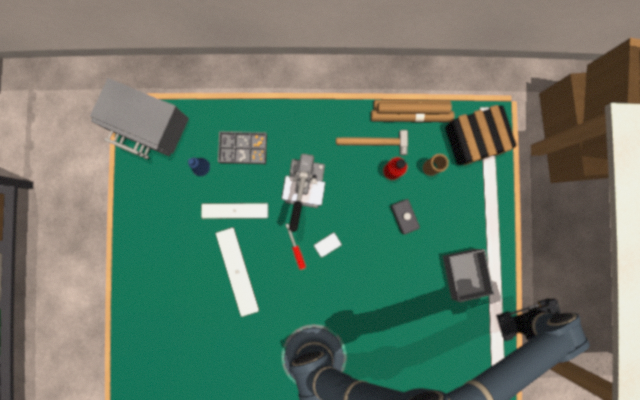

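View pics/side0.png

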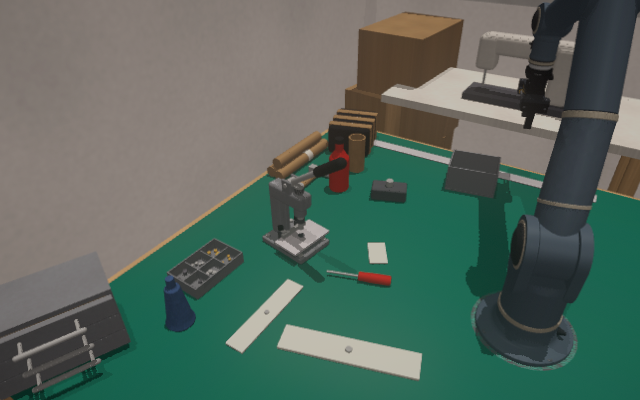

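The top view shows two long plates. The 50x240 one is at about (235,211), lying near world y. The larger one at (237,271) is the look-alike. The press is at (303,187) with its lever towards the robot. Next I'll measure the plate and press poses from metrically rectified views.

```bash
cat > b.py <<'E'
from h import *
def rect(c,x0,x1,y0,y1,z,s):  # rows: x decreasing from x1; cols: y decreasing from y1 ; s px per m
    X,Y=np.meshgrid(x1-np.arange(int((x1-x0)*s))/s, y1-np.arange(int((y1-y0)*s))/s, indexing='ij')
    p=proj(c,np.stack([X,Y,0*X+z],-1)).reshape(X.shape+(2,)).astype(np.float32)
    return cv2.remap(c['frame'],p[...,0],p[...,1],cv2.INTER_CUBIC)
out=[]; cl=[]
for n in('top','side'):
    c=cam(n); W=cloud(c); cl.append(W.reshape(-1,3))
    g=rect(c,.46,.60,.12,.46,.006,1000).min(2)
    m=(g>140).astype(np.uint8); k,l,st,ce=cv2.connectedComponentsWithStats(m)
    i=1+np.argmax(st[1:,4]); f=cv2.minAreaRect(np.argwhere(l==i)[:,::-1].astype(np.float32))
    cnt=ce[i]; print(n,'plate centre',.60-f[0][1]/1000,.46-f[0][0]/1000,f[1:], 'centroid',.60-cnt[1]/1000,.46-cnt[0]/1000)
    out.append(cv2.resize(rect(c,.50,.70,-.06,.14,.04,1500),(390,390)))
    P=cl[-1]; s=P[(P[:,2]>.036)&(P[:,2]<.044)&(P[:,0]>.5)&(P[:,0]<.72)&(abs(P[:,1]-.04)<.11)]
    r=cv2.minAreaRect((s[:,:2]*1000).astype(np.float32)); print('platform',len(s),r)
    L=P[(P[:,2]>.235)&(P[:,0]>.42)&(P[:,0]<.64)&(abs(P[:,1]-.045)<.06)]
    v=cv2.fitLine(L[:,:2].astype(np.float32),cv2.DIST_HUBER,0,.001,.001).ravel(); print('lever',len(L),v,np.degrees(np.arctan2(v[1],v[0])))
    np.save(n+'.npy',P)
cv2.imwrite('pics/press.png',np.hstack(out))
E
python3 b.py
```

```text
top plate centre 0.5268862304687499 0.29045791625976564 ((53.7329216003418, 243.19992065429688), 89.47676849365234) centroid 0.5270032575816335 0.29026727681687736
platform 414 ((624.3748168945312, 32.853309631347656), (139.9807891845703, 130.41896057128906), 81.2596435546875)
lever 376 [ 0.98754394 -0.15734331  0.51670134  0.04947277] -9.052726
side plate centre 0.5279257354736328 0.2918421630859375 ((50.023441314697266, 240.09156799316406), 89.40006256103516) centroid 0.5280764860510472 0.29192580344272023
platform 902 ((630.2798461914062, 35.11857223510742), (143.81593322753906, 148.94725036621094), 81.30352783203125)
lever 481 [ 0.98373663 -0.1796168   0.5052462   0.06393881] -10.347441
```

View pics/press.png

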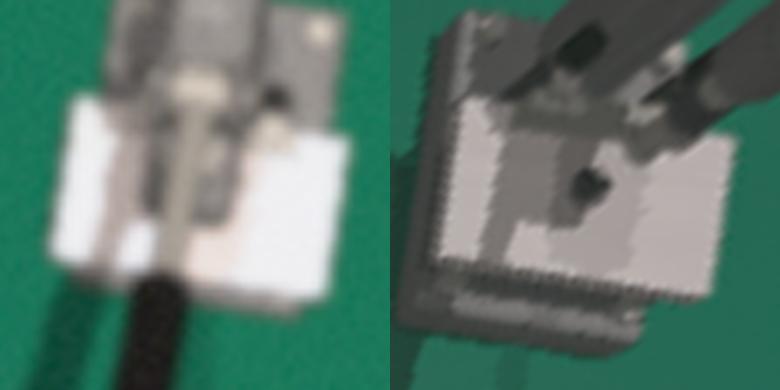

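```bash
cat > c.py <<'E'
from h import *
from scipy.optimize import minimize
def edges(p,d):  # sample points in world, offset d outward
    t=np.linspace(-.06,.06,60); u=np.linspace(-.038,.03,40)
    a=np.r_[np.c_[0*t-.045-d,t],np.c_[u,0*u+.07+d],np.c_[u,0*u-.07-d]]
    c,s=np.cos(p[2]),np.sin(p[2]); return np.c_[p[0]+c*a[:,0]-s*a[:,1],p[1]+s*a[:,0]+c*a[:,1],0*a[:,0]+.04]
for n in('top','side'):
    c=cam(n); g=cv2.GaussianBlur(c['frame'].min(2),(0,0),.7).astype(np.float32)
    def val(P):
        q=proj(c,P).astype(np.float32); return cv2.remap(g,q[:,:1],q[:,1:],cv2.INTER_LINEAR).ravel()
    f=lambda p: -np.mean(np.tanh((val(edges(p,-.0025))-val(edges(p,.0025)))/60))
    best=min((minimize(f,[x,y,a],method='Nelder-Mead',options=dict(initial_simplex=np.array([[x,y,a],[x+.004,y,a],[x,y+.004,a],[x,y,a+.03]]))) for x in(.615,.622) for y in(.03,.036,.042) for a in(-.12,-.17)),key=lambda r:r.fun)
    p=best.x; print(n,p,best.fun)
    # lever grip & die predictions
    R=lambda x,y:[p[0]+np.cos(p[2])*x-np.sin(p[2])*y,p[1]+np.sin(p[2])*x+np.cos(p[2])*y]
    im=cv2.resize(c['frame'],None,fx=3,fy=3,interpolation=cv2.INTER_CUBIC)
    pts=[R(-108,0)+[.304]] if 0 else [R(-.045,.07)+[.04],R(-.045,-.07)+[.04],R(.037,-.07)+[.04],R(.037,.07)+[.04],R(-.108,0)+[.304],R(0,0)+[.065],R(.03,0)+[.205],R(.025,.045)+[.052],R(.025,-.045)+[.052]]
    for q in proj(c,pts): cv2.drawMarker(im,tuple(int(v*3+1) for v in q),(0,0,255),cv2.MARKER_CROSS,14,1)
    q=proj(c,pts).mean(0)*3; x,y=int(q[0]),int(q[1]); cv2.imwrite(f'pics/f_{n}.png',im[max(0,y-200):y+200,max(0,x-195):x+195])
cv2.imwrite('pics/fit.png',np.hstack([cv2.resize(cv2.imread(f'pics/f_{n}.png'),(390,400)) for n in('top','side')]))
E
python3 c.py
```

```text
top [ 0.60133285  0.03754999 -0.15988518] -0.7722952961921692
side [ 0.6027052   0.03881541 -0.16640749] -0.7141231298446655
```

View pics/fit.png

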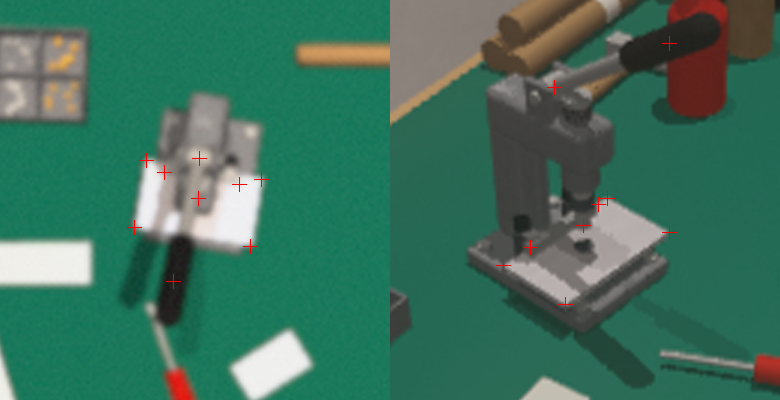

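jog_arm:
  motion:
    - {"dp":[0,0,-1]}
    - {"dp":[0,0,-1]}
    - {"dp":[0,0,-1]}
    - {"dp":[0,0,-1]}
    - {"dp":[0,0,-1]}
  claw: -1

```text
invalid input
```

The overlay fits in both views: press at about (0.602, 0.038), yaw -9.3°. The plate is at (0.5275, 0.291), yaw about 0.6°. Jog rows apparently need a twist value too.

jog_arm:
  motion:
    - {"dp":[1,-1,-1],"twist":0}
    - {"dp":[1,-1,-1],"twist":0}
    - {"dp":[1,-1,-1],"twist":0}
    - {"dp":[1,-1,-1],"twist":0}
    - {"dp":[1,-1,-1],"twist":0}
    - {"dp":[1,-1,-1],"twist":0}
  claw: -1
  newtons: 40

```text
t: 2.1
tool_pos: [0.2592, -0.5229, 0.3425]
tool_rot: [[0.959, 0.284, 0.003], [0.284, -0.959, -0.004], [0.002, 0.005, -1.0]]
contact_force: [-0.6, 0.1, -0.1]
finger_gap: 1.0
grasp_force: 0.0
```

jog_arm:
  motion:
    - {"dp":[1,-1,-1],"twist":0}
    - {"dp":[1,-1,-1],"twist":0}
    - {"dp":[1,-1,-1],"twist":0}
    - {"dp":[1,-1,-1],"twist":0}
    - {"dp":[1,-1,-1],"twist":0}
    - {"dp":[1,-1,-1],"twist":0}

```text
t: 2.6
tool_pos: [0.3259, -0.3999, 0.4408]
tool_rot: [[0.959, 0.282, 0.002], [0.282, -0.959, -0.002], [0.001, 0.003, -1.0]]
contact_force: [-0.3, -0.9, -0.5]
finger_gap: 1.0
grasp_force: 0.0
```

jog_arm:
  motion:
    - {"dp":[1,-1,0],"twist":0}
    - {"dp":[1,-1,0],"twist":0}
    - {"dp":[1,-1,0],"twist":0}
    - {"dp":[1,-1,0],"twist":0}
    - {"dp":[1,-1,0],"twist":0}

```text
t: 3.02
tool_pos: [0.3939, -0.2743, 0.4377]
tool_rot: [[0.959, 0.284, -0.002], [0.284, -0.959, 0.002], [-0.001, -0.003, -1.0]]
contact_force: [0.6, -0.7, 1.2]
finger_gap: 1.0
grasp_force: 0.0
```

jog_arm:
  motion:
    - {"dp":[1,-1,0],"twist":0}
    - {"dp":[1,-1,0],"twist":0}
    - {"dp":[1,-1,0],"twist":0}
    - {"dp":[1,-1,0],"twist":0}
    - {"dp":[1,-1,0],"twist":0}

```text
t: 3.43
tool_pos: [0.462, -0.1512, 0.4378]
tool_rot: [[0.959, 0.283, -0.002], [0.283, -0.959, 0.002], [-0.001, -0.002, -1.0]]
contact_force: [0.2, 0.3, -0.2]
finger_gap: 1.001
grasp_force: 0.0
```

jog_arm:
  motion:
    - {"dp":[0.9,-1,0],"twist":-0.08}
    - {"dp":[0.9,-1,0],"twist":-0.08}
    - {"dp":[0.9,-1,0],"twist":-0.08}
    - {"dp":[0.9,-1,0],"twist":-0.08}
    - {"dp":[0.9,-1,0],"twist":-0.08}

```text
t: 3.85
tool_pos: [0.5203, -0.0317, 0.4376]
tool_rot: [[0.704, 0.71, -0.003], [0.71, -0.704, 0.001], [-0.001, -0.003, -1.0]]
contact_force: [-0.4, -0.3, 0.3]
finger_gap: 0.999
grasp_force: 0.0
```

jog_arm:
  motion:
    - {"dp":[1,-1,0],"twist":0}
    - {"dp":[1,-1,0],"twist":0}
    - {"dp":[1,-1,0],"twist":0}
    - {"dp":[1,-1,0],"twist":0}
    - {"dp":[1,-1,0],"twist":0}

```text
t: 4.27
tool_pos: [0.5194, 0.1108, 0.4384]
tool_rot: [[0.707, 0.707, -0.002], [0.707, -0.707, 0.0], [-0.001, -0.001, -1.0]]
contact_force: [0.1, 0.1, -0.1]
finger_gap: 1.002
grasp_force: 0.0
```

jog_arm:
  motion:
    - {"dp":[1,-1,0.5],"twist":0}
    - {"dp":[1,-1,0.5],"twist":0}
    - {"dp":[1,-1,0.5],"twist":0}
    - {"dp":[1,-1,0.5],"twist":0}
    - {"dp":[1,-1,0.5],"twist":0}

```text
t: 4.68
tool_pos: [0.5192, 0.2519, 0.3858]
tool_rot: [[0.707, 0.707, -0.006], [0.707, -0.707, -0.001], [-0.005, -0.003, -1.0]]
contact_force: [-0.1, 1.2, 0.6]
finger_gap: 0.999
grasp_force: 0.0
```

jog_arm:
  motion:
    - {"dp":[1,-0.9,1],"twist":-0.125}
    - {"dp":[1,-0.9,1],"twist":-0.125}
    - {"dp":[1,-0.9,1],"twist":-0.125}
    - {"dp":[1,-0.9,1],"twist":-0.125}
    - {"dp":[1,-0.9,1],"twist":-0.125}
    - {"dp":[1,-0.9,1],"twist":-0.125}
    - {"dp":[1,-0.9,1],"twist":-0.125}
    - {"dp":[1,-0.9,1],"twist":-0.125}

```text
t: 5.35
tool_pos: [0.5302, 0.3809, 0.2873]
tool_rot: [[0.007, 1.0, -0.001], [1.0, -0.007, -0.004], [-0.004, -0.001, -1.0]]
contact_force: [-0.2, -0.9, -1.0]
finger_gap: 0.997
grasp_force: 0.0
```

jog_arm:
  motion:
    - {"dp":[0.05,-0.035,1],"twist":-0.003}
    - {"dp":[0.05,-0.035,1],"twist":-0.003}
    - {"dp":[0.05,-0.035,1],"twist":-0.003}
    - {"dp":[0.05,-0.035,1],"twist":-0.003}

```text
t: 5.68
tool_pos: [0.5238, 0.3845, 0.1834]
tool_rot: [[-0.013, 1.0, -0.006], [1.0, 0.013, -0.009], [-0.009, -0.006, -1.0]]
contact_force: [0.3, -0.4, -0.1]
finger_gap: 1.003
grasp_force: 0.0
```

jog_arm:
  motion:
    - {"dp":[0,0,1],"twist":0}
    - {"dp":[0,0,1],"twist":0}
    - {"dp":[0,0,1],"twist":0}
    - {"dp":[0,0,1],"twist":0}
    - {"dp":[0,0,1],"twist":0}

```text
t: 6.1
tool_pos: [0.5249, 0.3896, 0.0902]
tool_rot: [[-0.015, 1.0, 0.001], [1.0, 0.015, -0.001], [-0.001, 0.001, -1.0]]
contact_force: [0.7, -0.2, 0.5]
finger_gap: 1.0
grasp_force: 0.0
```

Run:
```python
from h import *
s=manip.read_state(); print(s['tool_pos'],s['tool_rot'].round(4).tolist())
c=cam('side'); p=proj(c,[s['tool_pos'],[.527,.386,.006]]); x,y=p[1].astype(int)
im=c['frame'][max(0,y-110):y+60,x-90:x+110]; cv2.imwrite('pics/g.png',cv2.resize(im,None,fx=3,fy=3))
```

```text
[0.52492969 0.38957309 0.09019988] [[-0.0153, 0.9999, 0.0012], [0.9999, 0.0153, -0.0006], [-0.0006, 0.0012, -1.0]]
```

View pics/g.png

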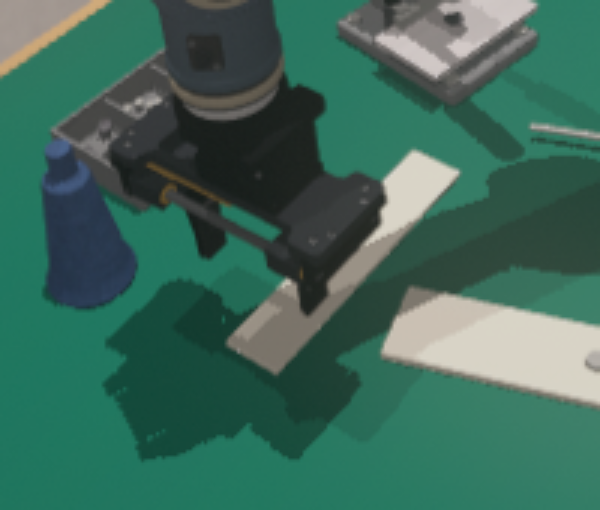

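The gripper straddles the plate's near end, with the cone clear to its left. Going down and closing.

jog_arm:
  motion:
    - {"dp":[0,0.015,0.5],"twist":0}
    - {"dp":[0,0.015,0.7],"twist":0}
    - {"dp":[0,0.015,0.705],"twist":0}
    - {"dp":[0,0.015,0.705],"twist":0}
    - {"dp":[0,0.015,0.705],"twist":0}

```text
t: 6.57
tool_pos: [0.5256, 0.3919, 0.0217]
tool_rot: [[-0.018, 1.0, 0.003], [1.0, 0.018, 0.002], [0.002, 0.003, -1.0]]
contact_force: [0.4, -0.1, 0.2]
finger_gap: 1.002
grasp_force: 0.0
```

jog_arm:
  motion:
    - {"dp":[0,0,0],"twist":0}
    - {"dp":[0,0,0],"twist":0}
    - {"dp":[0,0,0],"twist":0}
    - {"dp":[0,0,0],"twist":0}
    - {"dp":[0,0,0],"twist":0}
    - {"dp":[0,0,0],"twist":0}
    - {"dp":[0,0,0],"twist":0}
    - {"dp":[0,0,0],"twist":0}
    - {"dp":[0,0,0],"twist":0}
    - {"dp":[0,0,0],"twist":0}
  claw: 1
  newtons: 40

```text
t: 7.4
tool_pos: [0.5245, 0.3909, 0.0191]
tool_rot: [[-0.019, 1.0, 0.0], [1.0, 0.019, -0.0], [-0.0, 0.0, -1.0]]
contact_force: [0.5, 0.2, -0.1]
finger_gap: 0.559
grasp_force: 40.0
```

jog_arm:
  motion:
    - {"dp":[0,0,-0.2],"twist":0}
    - {"dp":[0,0,-0.5],"twist":0}
    - {"dp":[0,0,-0.8],"twist":0}
    - {"dp":[0,0,-0.8],"twist":0}
    - {"dp":[0,0,-0.8],"twist":0}
    - {"dp":[0,0,-0.8],"twist":0}

```text
t: 7.9
tool_pos: [0.5242, 0.3902, 0.0983]
tool_rot: [[-0.019, 1.0, -0.001], [1.0, 0.019, -0.001], [-0.001, -0.001, -1.0]]
contact_force: [-0.0, -0.9, -1.4]
finger_gap: 0.564
grasp_force: 40.0
```

```bash
cat > d.py <<'E'
from h import *
s=manip.read_state(); tp=s['tool_pos']; T=s['tool_rot']; print('tool',tp,T.round(4).tolist())
for n in('top','side'):
    c=cam(n); W=cloud(c).reshape(-1,3); col=c['frame'].reshape(-1,3).min(1)
    L=(W-tp)@T   # tool frame: x along plate
    m=(L[:,0]<-.02)&(L[:,0]>-.25)&(abs(L[:,1])<.04)&(abs(L[:,2]-.012)<.03)&(col>90)
    Q=L[m]; f=np.polyfit(Q[:,0],Q[:,2],1)
    print(n,len(Q),'tilt deg',np.degrees(np.arctan(f[0])),'top z at grip / at -0.095',np.polyval(f,[0,-.095]),'range x',np.percentile(Q[:,0],[.5,99]),'y',np.percentile(Q[:,1],[1,50,99]))
    r=cv2.minAreaRect((Q[:,:2]*1000).astype(np.float32)); print(r)
E
python3 d.py
```

```text
tool [0.52419126 0.39024185 0.09833591] [[-0.0187, 0.9998, -0.0006], [0.9998, 0.0187, -0.0012], [-0.0011, -0.0006, -1.0]]
top 636 tilt deg -0.6826548552803338 top z at grip / at -0.095 [0.01282991 0.01396185] range x [-0.22150044 -0.03550425] y [-0.0232656   0.00501007  0.02557315]
((-124.39437866210938, 1.5447769165039062), (194.42308044433594, 49.5365104675293), 0.6958274245262146)
side 622 tilt deg -0.8771415951097477 top z at grip / at -0.095 [0.01388462 0.01533909] range x [-0.21966628 -0.1104782 ] y [-0.02533043  0.00023797  0.02483719]
((-164.06350708007812, -0.1778430938720703), (51.901729583740234, 113.69676208496094), 89.60436248779297)
```

jog_arm:
  motion:
    - {"dp":[-0.15,0.02,0],"twist":0}
    - {"dp":[-0.4,0.04,0],"twist":0}
    - {"dp":[-0.65,0.06,0],"twist":0}
    - {"dp":[-0.9,0.1,0],"twist":0}
    - {"dp":[-1,0.1,0],"twist":0}

```text
t: 8.42
tool_pos: [0.5371, 0.2861, 0.097]
tool_rot: [[-0.015, 1.0, -0.002], [1.0, 0.015, -0.005], [-0.005, -0.002, -1.0]]
contact_force: [0.9, -1.2, -0.0]
finger_gap: 0.568
grasp_force: 40.0
```

jog_arm:
  motion:
    - {"dp":[-0.15,0.02,0],"twist":0}
    - {"dp":[-0.4,0.04,0],"twist":0}
    - {"dp":[-0.65,0.06,0],"twist":0}
    - {"dp":[-0.9,0.1,0],"twist":0}
    - {"dp":[-1,0.1,0],"twist":0}

```text
t: 8.83
tool_pos: [0.5488, 0.1875, 0.0978]
tool_rot: [[-0.015, 1.0, -0.002], [1.0, 0.015, -0.003], [-0.003, -0.002, -1.0]]
contact_force: [-0.2, -1.1, -0.7]
finger_gap: 0.565
grasp_force: 40.0
```

jog_arm:
  motion:
    - {"dp":[-0.15,0,0],"twist":0.01}
    - {"dp":[-0.3,0,0.1],"twist":0.02}
    - {"dp":[-0.43,0,0.2],"twist":0.029}
    - {"dp":[-0.43,0,0.2],"twist":0.029}
    - {"dp":[-0.43,0,0.2],"twist":0.029}
    - {"dp":[-0.43,0,0.2],"twist":0.029}

```text
t: 9.33
tool_pos: [0.549, 0.1505, 0.0795]
tool_rot: [[0.16, 0.987, 0.0], [0.987, -0.16, 0.002], [0.002, 0.0, -1.0]]
contact_force: [-0.1, -0.2, -1.0]
finger_gap: 0.563
grasp_force: 40.0
```

```bash
python3 d.py
python3 - <<'E'
from h import *
c=cam('side'); im=c['frame'][120:340,200:440]; cv2.imwrite('pics/s.png',cv2.resize(im,None,fx=2.5,fy=2.5))
E
```

```text
tool [0.54896807 0.15048899 0.07946418] [[0.1596, 0.9872, 0.0005], [0.9872, -0.1596, 0.0019], [0.002, 0.0002, -1.0]]
top 562 tilt deg 3.8128174342608454 top z at grip / at -0.095 [0.02805737 0.02172613] range x [-0.22093186 -0.0437179 ] y [-0.02239461  0.0084871   0.03900577]
((-128.4634552001953, 8.233226776123047), (185.89918518066406, 62.33580017089844), 0.4308429956436157)
side 344 tilt deg -0.7222283740482448 top z at grip / at -0.095 [0.01349108 0.01468864] range x [-0.21864628 -0.11498579] y [-0.02524569 -0.00399612  0.02598983]
((-164.85784912109375, 0.3272571563720703), (52.49333572387695, 110.12040710449219), 89.38082122802734)
```

View pics/s.png

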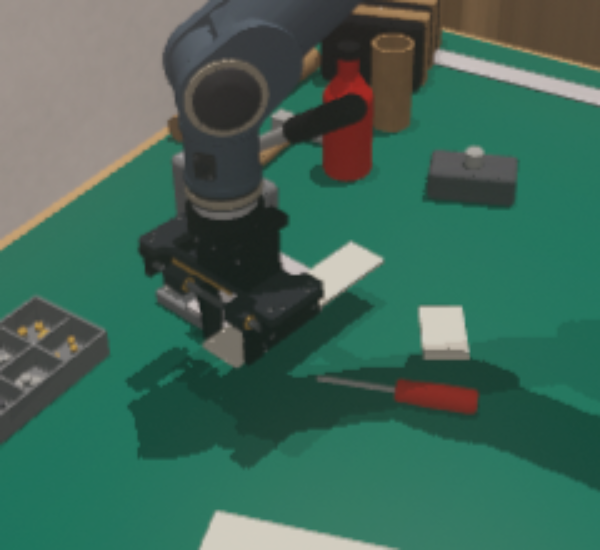

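Run:
```python
from h import *
for n in('top','side'):
    W=cloud(cam(n)).reshape(-1,3); W=W[~np.isnan(W[:,0])]
    d=W[:,:2]-[.602,.0382]; ca,sa=np.cos(-.163),np.sin(-.163); px=d[:,0]*ca+d[:,1]*sa; py=-d[:,0]*sa+d[:,1]*ca
    m=(W[:,2]>.15)&(px>-.3)&(px<.1)&(py>-.05)&(py<.2)
    for lo in np.arange(-.3,.1,.05):
        k=m&(px>=lo)&(px<lo+.05); 
        print(n,round(lo,2),[(round(b,2),int((k&(py>=b)&(py<b+.025)).sum()),W[k&(py>=b)&(py<b+.025),2].min().round(3)) for b in np.arange(-.05,.2,.025) if (k&(py>=b)&(py<b+.025)).sum()>2])
```

```text
top -0.3 []
top -0.25 [(np.float64(-0.05), 22, np.float64(0.55))]
top -0.2 [(np.float64(-0.05), 201, np.float64(0.548)), (np.float64(-0.02), 143, np.float64(0.519)), (np.float64(0.0), 79, np.float64(0.495)), (np.float64(0.03), 24, np.float64(0.469)), (np.float64(0.05), 10, np.float64(0.166)), (np.float64(0.08), 33, np.float64(0.166)), (np.float64(0.1), 34, np.float64(0.169)), (np.float64(0.12), 17, np.float64(0.169))]
top -0.15 [(np.float64(-0.05), 153, np.float64(0.5)), (np.float64(-0.02), 188, np.float64(0.487)), (np.float64(0.0), 178, np.float64(0.493)), (np.float64(0.03), 166, np.float64(0.463)), (np.float64(0.05), 127, np.float64(0.437)), (np.float64(0.08), 97, np.float64(0.167)), (np.float64(0.1), 112, np.float64(0.169)), (np.float64(0.12), 32, np.float64(0.152))]
top -0.1 [(np.float64(-0.02), 81, np.float64(0.265)), (np.float64(0.0), 98, np.float64(0.271)), (np.float64(0.03), 124, np.float64(0.392)), (np.float64(0.05), 157, np.float64(0.403)), (np.float64(0.08), 147, np.float64(0.413)), (np.float64(0.1), 142, np.float64(0.402)), (np.float64(0.12), 97, np.float64(0.381)), (np.f
[... 1613 characters left out ...]
 11, np.float64(0.476)), (np.float64(0.05), 84, np.float64(0.23)), (np.float64(0.08), 203, np.float64(0.216)), (np.float64(0.1), 328, np.float64(0.157)), (np.float64(0.12), 1093, np.float64(0.15)), (np.float64(0.15), 105, np.float64(0.352))]
side -0.05 [(np.float64(-0.02), 54, np.float64(0.155)), (np.float64(0.0), 57, np.float64(0.168)), (np.float64(0.05), 7, np.float64(0.434)), (np.float64(0.08), 95, np.float64(0.155)), (np.float64(0.1), 214, np.float64(0.15)), (np.float64(0.12), 150, np.float64(0.15))]
side -0.0 [(np.float64(0.08), 41, np.float64(0.15)), (np.float64(0.1), 55, np.float64(0.154)), (np.float64(0.12), 69, np.float64(0.151))]
side 0.05 [(np.float64(0.0), 56, np.float64(0.153))]
```

jog_arm:
  motion:
    - {"dp":[-0.027,0,0.135],"twist":0}
    - {"dp":[-0.027,0,0.135],"twist":0}
    - {"dp":[-0.027,0.15,0.135],"twist":0}
    - {"dp":[-0.027,0.3,0.135],"twist":0}
    - {"dp":[-0.027,0.45,0.135],"twist":0}
    - {"dp":[-0.027,0.6,0.135],"twist":0}
    - {"dp":[-0.027,0.64,0.135],"twist":0}
    - {"dp":[-0.027,0.64,0.135],"twist":0}
    - {"dp":[-0.027,0.64,0.135],"twist":0}

```text
t: 10.33
tool_pos: [0.6107, 0.1353, 0.065]
tool_rot: [[0.162, 0.987, -0.002], [0.987, -0.162, -0.0], [-0.0, -0.002, -1.0]]
contact_force: [-0.5, 0.2, -0.8]
finger_gap: 0.562
grasp_force: 40.0
```

```bash
cat > e.py <<'E'
from h import *
s=manip.read_state(); tp=s['tool_pos']; T=s['tool_rot']
a=-.163; R=np.array([[np.cos(a),-np.sin(a)],[np.sin(a),np.cos(a)]])
print('tool',tp,T[:,0].round(4),'plate centre in press',R.T@(tp[:2]-T[:2,0]*.0997-[.602,.0382]),'yaw err deg',np.degrees(np.arctan2(T[1,0],T[0,0])-a)-90,s['contact_force'],s['wrist_torque'])
ims=[]
for n,k in(('top',5),('side',4)):
    c=cam(n); p=proj(c,[.6,.04,.04])[0].astype(int); w,h=390//k//2,400//k//2+10
    ims.append(cv2.resize(c['frame'][p[1]-h:p[1]+h,p[0]-w:p[0]+w],(390,400)))
import sys; cv2.imwrite(sys.argv[1],np.hstack(ims))
E
python3 e.py pics/e1.png
```

```text
tool [0.61070954 0.13534698 0.06495445] [ 1.623e-01  9.867e-01 -5.000e-04] plate centre in press [-0.00716898 -0.00242732] yaw err deg 0.0010650398796343552 [-0.53959153  0.21484578 -0.75809307] [ 0.07320952 -0.10459481  0.0115163 ]
```

View pics/e1.png

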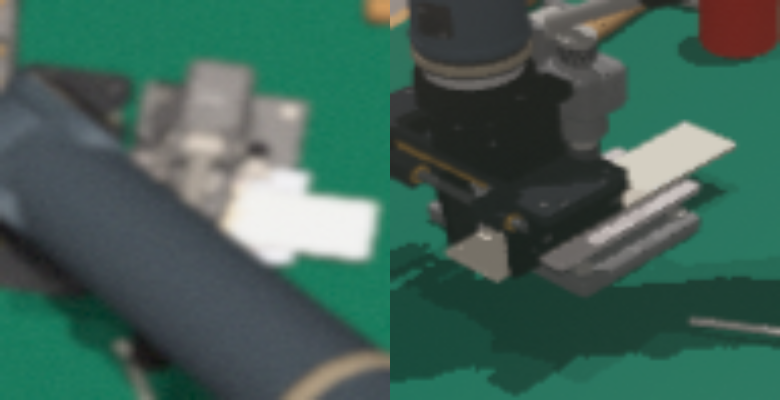

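The plate is inside the throat, with its right end at (370,225) in the left crop and clear of the die. Lowering, then approaching the gauge step by step.

jog_arm:
  motion:
    - {"dp":[0.02,0.02,0.02],"twist":0}
    - {"dp":[0.024,0.03,0.04],"twist":0}
    - {"dp":[0.024,0.045,0.045],"twist":0}
    - {"dp":[0.024,0.045,0.045],"twist":0}
    - {"dp":[0.024,0.045,0.045],"twist":0}

```text
t: 10.85
tool_pos: [0.6166, 0.1369, 0.061]
tool_rot: [[0.163, 0.987, -0.0], [0.987, -0.163, -0.0], [-0.0, -0.0, -1.0]]
contact_force: [0.6, 0.4, -0.7]
finger_gap: 0.566
grasp_force: 40.0
```

jog_arm:
  motion:
    - {"dp":[0,0.005,0],"twist":0}
    - {"dp":[0,0.01,0],"twist":0}
    - {"dp":[0,0.015,0],"twist":0}
    - {"dp":[0,0.015,0],"twist":0}

```text
t: 11.18
tool_pos: [0.6182, 0.1366, 0.0611]
tool_rot: [[0.163, 0.987, 0.0], [0.987, -0.163, -0.0], [-0.0, 0.0, -1.0]]
contact_force: [0.0, -0.0, -0.6]
finger_gap: 0.564
grasp_force: 40.0
```

jog_arm:
  motion:
    - {"dp":[0,0.005,0],"twist":0}
    - {"dp":[0,0.01,0],"twist":0}
    - {"dp":[0,0.015,0],"twist":0}
    - {"dp":[0,0.015,0],"twist":0}

```text
t: 11.52
tool_pos: [0.6195, 0.1364, 0.061]
tool_rot: [[0.163, 0.987, -0.0], [0.987, -0.163, -0.0], [-0.0, -0.0, -1.0]]
contact_force: [0.0, 0.8, 0.2]
finger_gap: 0.561
grasp_force: 40.0
```

jog_arm:
  motion:
    - {"dp":[0,0.005,0],"twist":0}
    - {"dp":[0,0.01,0],"twist":0}
    - {"dp":[0,0.01,0],"twist":0}
    - {"dp":[0,0.01,0],"twist":0}

```text
t: 11.85
tool_pos: [0.6198, 0.1364, 0.0608]
tool_rot: [[0.163, 0.987, -0.001], [0.987, -0.163, -0.0], [-0.0, -0.001, -1.0]]
contact_force: [-3.0, 0.7, -1.0]
finger_gap: 0.562
grasp_force: 40.0
```

jog_arm:
  motion:
    - {"dp":[0,0.005,0],"twist":0}
    - {"dp":[0,0.01,0],"twist":0}
    - {"dp":[0,0.01,0],"twist":0}
    - {"dp":[0,0.01,0],"twist":0}

```text
t: 12.18
tool_pos: [0.62, 0.1364, 0.0606]
tool_rot: [[0.163, 0.987, -0.003], [0.987, -0.163, -0.0], [-0.001, -0.003, -1.0]]
contact_force: [-5.4, 0.6, 0.3]
finger_gap: 0.563
grasp_force: 40.0
```

```bash
python3 e.py pics/e2.png
```

```text
tool [0.61998306 0.13640505 0.06058561] [ 1.626e-01  9.867e-01 -7.000e-04] plate centre in press [0.00177313 0.00012163] yaw err deg -0.020076890635081668 [-5.41392309  0.55514259  0.34681624] [ 0.26180227  1.0544917  -0.33116564]
```

jog_arm:
  motion:
    - {"dp":[0,-0.005,0.01],"twist":-0.001}
    - {"dp":[0,-0.008,0.02],"twist":-0.001}
    - {"dp":[0,-0.008,0.025],"twist":-0.001}
    - {"dp":[0,-0.008,0.025],"twist":-0.001}
    - {"dp":[0,-0.008,0.025],"twist":-0.001}

```text
t: 12.7
tool_pos: [0.6198, 0.1364, 0.0588]
tool_rot: [[0.157, 0.988, -0.002], [0.988, -0.157, -0.0], [-0.001, -0.002, -1.0]]
contact_force: [-6.8, 1.7, 4.3]
finger_gap: 0.563
grasp_force: 40.0
```

```bash
python3 e.py pics/e3.png
```

```text
tool [0.61980921 0.13640132 0.05881785] [ 1.572e-01  9.876e-01 -7.000e-04] plate centre in press [2.14650134e-03 9.10366659e-05] yaw err deg 0.2927330880462762 [-6.78446276  1.6936255   4.27061978] [ 0.04915262  1.31727719 -0.51270045]
```

jog_arm:
  motion:
    - {"dp":[0,0,0],"twist":0}
    - {"dp":[0,0,0],"twist":0}
    - {"dp":[0,0,0],"twist":0}
    - {"dp":[0,0,0],"twist":0}
    - {"dp":[0,0,0],"twist":0}
  claw: 0.2

```text
t: 13.22
tool_pos: [0.6198, 0.1364, 0.0588]
tool_rot: [[0.157, 0.988, -0.002], [0.988, -0.157, -0.0], [-0.001, -0.002, -1.0]]
contact_force: [-6.2, 0.7, 3.4]
finger_gap: 0.563
grasp_force: 40.0
```

jog_arm:
  motion:
    - {"dp":[0,0,-0.2],"twist":0}
    - {"dp":[0,0,-0.5],"twist":0}
    - {"dp":[0,0,-0.8],"twist":0}
    - {"dp":[0,0,-1],"twist":0}
    - {"dp":[0,0,-1],"twist":0}
  claw: -1

```text
t: 13.63
tool_pos: [0.6251, 0.1373, 0.1644]
tool_rot: [[0.156, 0.988, 0.013], [0.988, -0.156, 0.002], [0.004, 0.012, -1.0]]
contact_force: [0.5, 1.3, 0.5]
finger_gap: 0.853
grasp_force: 0.0
```

The first claw value was still narrower than the plate, so the fingers only opened while lifting. Checking the plate.

```bash
python3 e.py pics/e4.png
```

```text
tool [0.62506246 0.13733926 0.16437818] [0.1561 0.9877 0.0041] plate centre in press [0.00729634 0.00187055] yaw err deg 0.3607959591730179 [0.54143855 1.30605425 0.50989034] [ 0.03789555 -0.10680981  0.00898551]
```

View pics/e4.png

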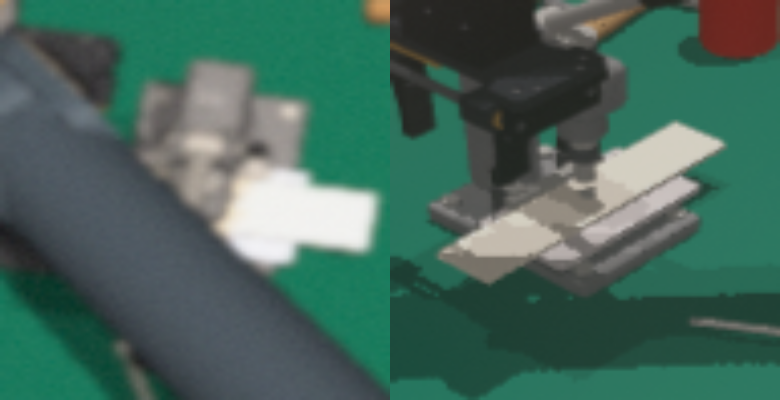

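```bash
cat > f.py <<'E'
from h import *
from scipy.optimize import minimize
P0=np.array([.602,.0382]); A=-.163
def edges(p,d):
    u=np.linspace(-.021,.021,30); t=np.r_[np.linspace(-.115,-.075,25),np.linspace(.075,.115,25)]
    a=np.r_[np.c_[u,0*u+.12+d],np.c_[u,0*u-.12-d],np.c_[0*t-.025-d,t],np.c_[0*t+.025+d,t]]
    c,s=np.cos(p[2]),np.sin(p[2]); return np.c_[p[0]+c*a[:,0]-s*a[:,1],p[1]+s*a[:,0]+c*a[:,1],0*a[:,0]+.046]
R=np.array([[np.cos(A),-np.sin(A)],[np.sin(A),np.cos(A)]])
for n in('side','top'):
    c=cam(n); g=cv2.GaussianBlur(c['frame'].min(2),(0,0),.7).astype(np.float32)
    def val(P):
        q=proj(c,P).astype(np.float32); return cv2.remap(g,q[:,:1],q[:,1:],cv2.INTER_LINEAR).ravel()
    f=lambda p: -np.mean(np.tanh((val(edges(p,-.0025))-val(edges(p,.0025)))/40))
    b=min((minimize(f,[x,y,a],method='Nelder-Mead',options=dict(initial_simplex=np.array([[x,y,a],[x+.004,y,a],[x,y+.004,a],[x,y,a+.03]]))) for x in(.595,.602,.607) for y in(.03,.038,.045) for a in(-.12,-.17,-.22)),key=lambda r:r.fun)
    print(n,'press frame mm',1000*R.T@(b.x[:2]-P0),'yaw err deg',np.degrees(b.x[2]-A),b.fun)
    W=cloud(c).reshape(-1,3); q=(W[:,:2]-P0)@R
    for lo,hi in((-.115,-.075),(-.06,-.03),(.03,.06),(.075,.115)):
        k=(q[:,1]>lo)&(q[:,1]<hi)&(abs(q[:,0])<.02)&(abs(W[:,2]-.046)<.02); print('  y',lo,k.sum(),'z',np.median(W[k,2]).round(4) if k.sum() else '', [np.median(W[k&(abs(q[:,0]-x)<.008),2]).round(4) for x in(-.014,.014) if (k&(abs(q[:,0]-x)<.008)).sum()])
E
python3 f.py
```

```text
side press frame mm [0.27646349 1.75750595] yaw err deg 1.0705674390808708 -0.8057318925857544
  y -0.115 111 z 0.0455 [np.float64(0.0454), np.float64(0.0456)]
  y -0.06 88 z 0.0454 [np.float64(0.0453), np.float64(0.0455)]
  y 0.03 99 z 0.0454 [np.float64(0.0455), np.float64(0.0453)]
  y 0.075 147 z 0.0456 [np.float64(0.0456), np.float64(0.046)]
top press frame mm [-16.68353486  -5.641471  ] yaw err deg 11.040761143182799 -0.4969146251678467
  y -0.115 124 z 0.0464 [np.float64(0.0458), np.float64(0.0461)]
  y -0.06 93 z 0.0463 [np.float64(0.0455), np.float64(0.0465)]
  y 0.03 0 z  []
  y 0.075 0 z  []
```

The plate is flat, about 1° off square, with rivet offset under 2 mm, all within limits. I'll lift clear and measure again without the gripper in the way.

jog_arm:
  motion:
    - {"dp":[0,0,-0.4],"twist":0}
    - {"dp":[0,0,-0.8],"twist":0}
    - {"dp":[0,0,-1],"twist":0}
    - {"dp":[0,0,-1],"twist":0}
  claw: -1

```text
t: 14.17
tool_pos: [0.623, 0.1375, 0.2629]
tool_rot: [[0.156, 0.988, 0.008], [0.988, -0.156, 0.002], [0.003, 0.007, -1.0]]
contact_force: [0.3, -0.1, -0.8]
finger_gap: 0.997
grasp_force: 0.0
```

jog_arm:
  motion:
    - {"dp":[0,0,-0.4],"twist":0}
    - {"dp":[0,0,-0.8],"twist":0}
    - {"dp":[0,0,-1],"twist":0}
    - {"dp":[0,0,-1],"twist":0}
  claw: 1

```text
t: 14.5
tool_pos: [0.6225, 0.1373, 0.3624]
tool_rot: [[0.157, 0.988, 0.007], [0.988, -0.157, 0.002], [0.003, 0.007, -1.0]]
contact_force: [1.3, -0.7, 0.2]
finger_gap: 0.786
grasp_force: 0.0
```

jog_arm:
  motion:
    - {"dp":[0,0,-0.4],"twist":0}
    - {"dp":[0.2,0,-0.7],"twist":0}
    - {"dp":[0.5,-0.1,-0.7],"twist":-0.02}
    - {"dp":[0.8,-0.2,-0.7],"twist":-0.04}
    - {"dp":[0.8,-0.2,-0.7],"twist":-0.06}
    - {"dp":[0.8,-0.2,-0.7],"twist":-0.25}
    - {"dp":[0.8,-0.2,-0.7],"twist":-0.25}
    - {"dp":[0.8,-0.2,-0.7],"twist":-0.25}
    - {"dp":[0.8,-0.2,-0.7],"twist":-0.25}
    - {"dp":[0.8,-0.2,-0.7],"twist":-0.25}
    - {"dp":[0.8,-0.2,-0.7],"twist":-0.25}
    - {"dp":[0.8,-0.2,-0.7],"twist":-0.25}
    - {"dp":[0.8,-0.2,-0.7],"twist":-0.25}
    - {"dp":[0.8,-0.2,-0.7],"twist":-0.25}
    - {"dp":[0.8,-0.2,-0.7],"twist":-0.25}
    - {"dp":[0.8,-0.2,-0.7],"twist":-0.25}
    - {"dp":[0.8,-0.2,-0.7],"twist":-0.25}

```text
t: 15.92
tool_pos: [0.6137, 0.2179, 0.4262]
tool_rot: [[-0.987, 0.158, -0.003], [0.158, 0.987, -0.001], [0.002, -0.002, -1.0]]
contact_force: [0.5, 0.4, 0.2]
finger_gap: 0.004
grasp_force: 0.0
```

```bash
python3 f.py; python3 e.py pics/e5.png
```

```text
side press frame mm [ 1.19897358 -0.11036714] yaw err deg 0.7152795432623404 -0.9242311716079712
  y -0.115 111 z 0.0458 [np.float64(0.0459), np.float64(0.0459)]
  y -0.06 85 z 0.0456 [np.float64(0.0456), np.float64(0.0456)]
  y 0.03 101 z 0.0456 [np.float64(0.0458), np.float64(0.0452)]
  y 0.075 146 z 0.0456 [np.float64(0.0457), np.float64(0.0451)]
top press frame mm [ 2.69473625 -3.78599401] yaw err deg -0.706712207412657 -0.8547086715698242
  y -0.115 125 z 0.0464 [np.float64(0.0471), np.float64(0.0458)]
  y -0.06 94 z 0.0465 [np.float64(0.0464), np.float64(0.0474)]
  y 0.03 93 z 0.0462 [np.float64(0.0465), np.float64(0.0465)]
  y 0.075 99 z 0.0465 [np.float64(0.0458), np.float64(0.0467)]
tool [0.61357392 0.21812946 0.42728507] [-0.9875  0.1578  0.0011] plate centre in press [0.08192061 0.17987878] yaw err deg 90.26211631956394 [0.14595169 0.01689906 0.82693555] [ 0.09844756 -0.11550621  0.03723367]
```

View pics/e5.png

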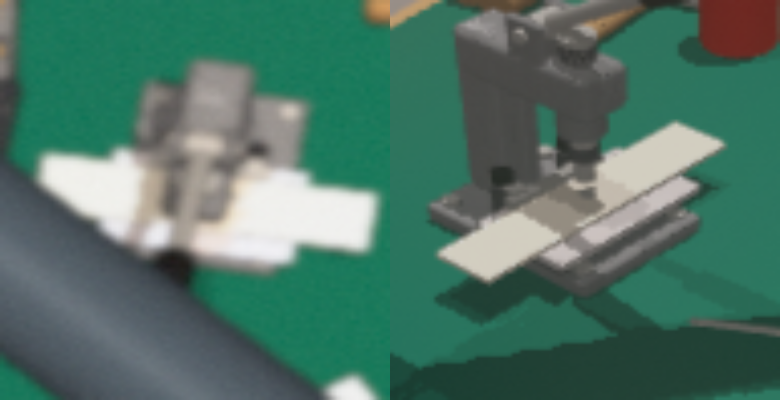

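The plate sits flat and flush on the platform, its lower-left corner at (440,255) and right end at (720,145) in the right-hand crop. The lever is still up, so I'm moving above the lever grip.

jog_arm:
  motion:
    - {"dp":[0.12,-0.25,0],"twist":0}
    - {"dp":[0.25,-0.5,0],"twist":0}
    - {"dp":[0.4,-0.75,0],"twist":0}
    - {"dp":[0.46,-0.9,0],"twist":0}
    - {"dp":[0.46,-0.9,0],"twist":0}

```text
t: 16.53
tool_pos: [0.5534, 0.1337, 0.4288]
tool_rot: [[-0.987, 0.161, 0.001], [0.161, 0.987, -0.004], [-0.002, -0.004, -1.0]]
contact_force: [0.4, -0.5, -0.7]
finger_gap: 0.006
grasp_force: 0.0
```

jog_arm:
  motion:
    - {"dp":[0.12,-0.25,0],"twist":0}
    - {"dp":[0.25,-0.5,0],"twist":0}
    - {"dp":[0.4,-0.75,0.1],"twist":0}
    - {"dp":[0.45,-0.89,0.3],"twist":0}
    - {"dp":[0.45,-0.89,0.3],"twist":0}
    - {"dp":[0.45,-0.89,0.3],"twist":0}

```text
t: 17.03
tool_pos: [0.4957, 0.0555, 0.3985]
tool_rot: [[-0.987, 0.158, -0.0], [0.158, 0.987, -0.001], [-0.0, -0.001, -1.0]]
contact_force: [-0.3, 0.9, 0.6]
finger_gap: 0.005
grasp_force: 0.0
```

Run:
```python
from h import *
s=manip.read_state(); print(s['t'],s['tool_pos'],s['tool_rot'][:,0],s['contact_force'])
a=-.163; R=np.array([[np.cos(a),-np.sin(a)],[np.sin(a),np.cos(a)]]); print('in press',R.T@(s['tool_pos'][:2]-[.602,.0382]))
c=cam('side'); p=proj(c,[s['tool_pos']])[0].astype(int); cv2.imwrite('pics/l.png',cv2.resize(c['frame'][max(0,p[1]-70):p[1]+90,p[0]-80:p[0]+80],None,fx=3.5,fy=3.5))
```

```text
17.0333 [0.49566729 0.05548469 0.39847782] [-9.87420602e-01  1.58115638e-01 -2.62733577e-06] [-0.25430316  0.86311675  0.64850707]
in press [-0.1077282  -0.00020001]
```

View pics/l.png

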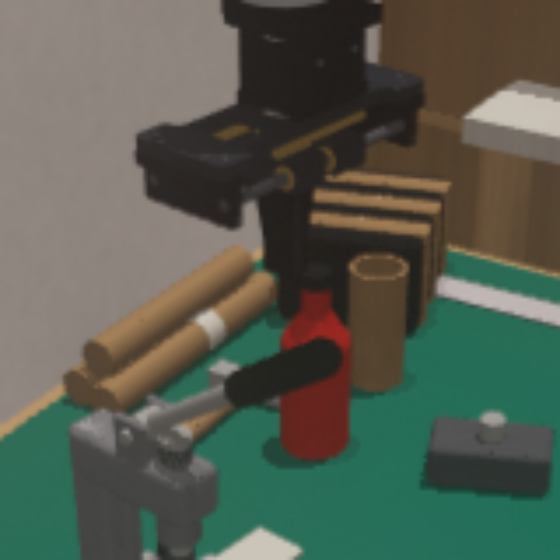

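The closed fingers are directly above the black grip, which sits at (285,370). Pushing down along the lever's arc.

jog_arm:
  motion:
    - {"dp":[0,0,0.25],"twist":0}
    - {"dp":[0,0,0.45],"twist":0}
    - {"dp":[0.02,0,0.55],"twist":0}
    - {"dp":[0.06,0,0.63],"twist":0}
    - {"dp":[0.1,0,0.71],"twist":0}
    - {"dp":[0.13,0,0.79],"twist":0}
    - {"dp":[0.16,0,0.86],"twist":0}
    - {"dp":[0.19,0,0.93],"twist":0}
    - {"dp":[0.22,0,1],"twist":0}
    - {"dp":[0.22,0,1],"twist":0}

```text
t: 17.92
tool_pos: [0.4733, 0.0602, 0.2981]
tool_rot: [[-0.988, 0.155, 0.0], [0.155, 0.988, 0.001], [-0.0, 0.001, -1.0]]
contact_force: [-0.3, 2.2, 4.7]
finger_gap: 0.007
grasp_force: 2.2
```

jog_arm:
  motion:
    - {"dp":[0.02,0,0.08],"twist":0}
    - {"dp":[0.04,0,0.16],"twist":0}
    - {"dp":[0.06,0,0.24],"twist":0}
    - {"dp":[0.08,0,0.32],"twist":0}
    - {"dp":[0.09,0,0.4],"twist":0}
    - {"dp":[0.1,0,0.48],"twist":0}
    - {"dp":[0.1,0,0.55],"twist":0}
    - {"dp":[0.1,0,0.6],"twist":0}
    - {"dp":[0.1,0,0.6],"twist":0}

```text
t: 18.67
tool_pos: [0.4622, 0.0616, 0.2382]
tool_rot: [[-0.988, 0.156, -0.004], [0.156, 0.988, 0.0], [0.004, -0.001, -1.0]]
contact_force: [-5.7, 0.8, 9.3]
finger_gap: 0.005
grasp_force: 4.5
```

jog_arm:
  motion:
    - {"dp":[0,0,0.04],"twist":0}
    - {"dp":[0,0,0.08],"twist":0}
    - {"dp":[0,0,0.1],"twist":0}
    - {"dp":[0,0,0.12],"twist":0}
    - {"dp":[0,0,0.12],"twist":0}
    - {"dp":[0,0,0.12],"twist":0}

```text
t: 19.17
tool_pos: [0.4624, 0.0618, 0.2299]
tool_rot: [[-0.988, 0.156, -0.004], [0.156, 0.988, -0.004], [0.004, -0.005, -1.0]]
contact_force: [-15.1, -3.3, 34.5]
finger_gap: 0.008
grasp_force: 17.5
```

jog_arm:
  motion:
    - {"dp":[0,0,-0.01],"twist":0}
    - {"dp":[0,0,-0.015],"twist":0}
    - {"dp":[0,0,-0.015],"twist":0}
    - {"dp":[0,0,-0.015],"twist":0}
    - {"dp":[0,0,-0.015],"twist":0}
    - {"dp":[0,0,-0.015],"twist":0}
    - {"dp":[0,0,-0.015],"twist":0}

```text
t: 19.75
tool_pos: [0.4624, 0.0617, 0.2303]
tool_rot: [[-0.988, 0.156, -0.004], [0.156, 0.988, -0.003], [0.004, -0.003, -1.0]]
contact_force: [-12.2, -0.2, 24.8]
finger_gap: 0.009
grasp_force: 12.8
```

```bash
python3 f.py | grep press; python3 -c "
from h import *
s=manip.read_state(); print(s['t'],s['tool_pos'],s['contact_force'])
W=cloud(cam('side')).reshape(-1,3); a=-.163; d=W[:,:2]-[.602,.0382]; px=d[:,0]*np.cos(a)+d[:,1]*np.sin(a); py=-d[:,0]*np.sin(a)+d[:,1]*np.cos(a)
for lo in(-.19,-.17,-.12,-.1,-.08):
    k=(abs(px-lo)<.01)&(abs(py)<.02)&(abs(W[:,2]-.2)<.03); print(lo,k.sum(),W[k,2].max() if k.any() else '',W[k,2].min() if k.any() else '')"
```

```text
side press frame mm [ 1.05998211 -0.03178665] yaw err deg 0.6818658231762228 -0.918185830116272
top press frame mm [ 0.48576257 -1.76185708] yaw err deg 0.6943392390421478 -0.9498518705368042
19.85 [0.46241835 0.06174269 0.23033228] [-13.44904974  -1.7362218   25.83208506]
-0.19 76 0.2125560432381599 0.186798398586393
-0.17 85 0.21423722991257468 0.19026791496157341
-0.12 69 0.21523567093143947 0.19002476297179574
-0.1 43 0.2139450916466847 0.19285340787285962
-0.08 19 0.2085963251538951 0.19598330804439681
```

The lever is level on its stop with about 25 N on it, and the plate is still in place in both cameras.

```bash
python3 -c "
from workcell import manip
print(manip.hand_in())"
```

```text
the job is handed in; nothing more can be done
None
```

The plate lies flat, rivet up, against the back gauge (about 1° off square, rivet within about 2 mm of the die axis), and the job was handed in with the fingers holding the lever on its stop at about 25 N; I could not measure the die's force on the rivet, and hand-in returned no verdict.

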